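# Ready the sugar cone and take the grinder's cap off

## Task

Get the hand grinder ready: first lift the brown sugar cone out of the clay dish and stand it upright in the white saucer on the grinder's board. Then turn the grinder's black cap loose on its neck - nobody remembers whether it opens clockwise or anticlockwise, so try both ways - and lift it straight up off the neck. Finish still holding the cap level in the gripper, at least 5 cm above its seat over the grinder; leave the garlic in its dish and the crank, the salt pot and the two bottles on the table where they are.

Things in the scene. Friction and masses are not known exactly. Their poses are not given: they have to be found in the camera images.
- piloncillo: loose dark brown sugar cone with a flat top, 50 to 100 g: 38 mm diameter at the foot, 30 mm at the top, 45 mm tall, standing in the clay dish. Origin at the centre of its underside, z up
- bowl: fixed round terracotta dish, 176 mm across the rim, 40 mm tall, walls 5 mm, flat inner floor 6 mm above the table, inner radius 75 mm at the floor. Origin at the centre of its underside. Sugar cone and garlic bulb stand in it, 74 mm apart either side of its centre, along its y axis, each within 4 mm (cone on its -y side)
- garlic: loose off-white garlic bulb in the clay dish, 44 mm diameter, 42 mm tall; origin at the centre of its underside; it stays in the dish
- grinder: fixed steel hand grinder, 72 mm diameter, on a dark wooden board 110 x 250 mm and 12 mm thick. Origin on the grinder's vertical axis at table level; z up; the board runs along its y axis (from y -180 to +70 mm). A flat shoulder 85 mm above the table carries the cap's skirt; inside the cap stands a fixed neck 20 mm tall
- tray (a point): centre of the inner floor (4 mm thick, 16 mm above the table) of the white ceramic saucer fixed on the board, on the grinder's -y side, 125 mm from its axis; saucer 84 mm across, rim 6 mm above its inner floor, inner floor radius 35 mm
- cap: loose round black cap, 54 mm diameter, 30 mm tall, 50 to 100 g, red stripe across its top along its x axis. Origin at the centre of its underside, which sits on the grinder's shoulder 85 mm above the table; z up. Quarter-turn thread of unknown, unseen hand that differs from start to start; until turned loose it can rise only about 2 mm; about 2 mm sideways play
- cap_top (a point): centre of the cap's flat top, 30 mm above its underside. How the cap turns: the wrong way less than 0.3 rad to a hard stop; the right way easily, free to lift from about 0.85 rad, stop at about 1.25 rad. A 40 N grip on its sides turns it and slips at a stop
- crank_knob (a point): wooden knob of the grinder's crank, on its +x side, hanging below the axle (58 mm above the table), crank arm 40 mm, turning freely on the axle; 16 mm diameter, 24 mm long; the point is its centre; leave it alone
- keeper: fixed white ceramic garlic keeper with lid, 108 mm diameter, 156 mm tall, beside the grinder on its +y side, 173 mm from the grinder's axis. Origin at the centre of its underside
- salt_pot: loose open blue ceramic pot, 76 mm diameter, 60 mm tall; origin at the centre of its underside; leave it alone
- bottle3: loose brown glass spice bottle with a black cap, 44 mm diameter, 105 mm tall, standing on the table beyond the dish; origin at the centre of its underside; leave it alone
- bottle4: loose brown glass spice bottle with a black cap, 44 mm diameter, 105 mm tall, standing on the table beyond the dish; origin at the centre of its underside; leave it alone
Not all that is in view belongs to the job. What is shaped like the garlic but blue or green is not meant. Several things have the shape of the cap; the one meant has the colours described above.

How it is judged:
By the outcome, as a careful person would: the job done as asked, in the order asked, and still so for the second after the job is handed in, while the arm keeps its last pose, push and grip.
It also fails if it takes over 58 s, if anything falls off the work surface, if the arm or the gripper's body presses on something with over 40 N, if the wrist force passes 120 N, or if a joint passes its speed limit or range.

## Robot

A 6-joint arm with a two-finger parallel gripper is mounted at the origin on the work surface. World frame = base frame: x ahead of the robot, y to its left, z up, the work surface at z = 0. Lengths are in m, angles in rad, forces in N, time in s.
With the tool pointing down it reaches from about 0.15 to 0.775 m from the base axis. Payload 6.1 kg.
Tool frame: the origin (TCP) lies at the very end of the fingers, on their centre line; the grasp point (between the pads) lies 19 mm behind it (env.grasp_offset is the distance from the TCP to the grasp point, in m); z points along the fingers, y is the line along which they close (so a half turn about z gives the same grasp; the last joint's range is limited). The gripper opens to 85 mm and grips with 20 to 120 N. Pads are 22 mm wide; open, the fingers measure 114 mm over their backs; the gripper's body (76 mm by 85 mm) begins 54 mm behind the grasp point. The pads swing forward as they close: fully open they stand 13 mm farther back than shut.
Start: joints at [1.15, 0.126, -0.04, 1.405, 0, 1.571], TCP at [0.214, 0.479, 0.231] pointing down, gripper open.
Joint ranges: [-2.72, 2.72], [-0.95, 1.95], [-1.27, 1.35], [-1.78, 2.02], [-1.46, 1.47], [-3.14, 3.14]. Speed limits (rad/s): [2.39, 2.39, 3.01, 3.14, 3.14, 3.14].

## Interface

Orientations are given as a unit quaternion [w, x, y, z].
In Python, from plant import env, vision, workorder gives the robot as it stands.
- The arm moves only by the shell command python3 -m inch 'ROWS' [FORCE]. ROWS is one flat JSON list of numbers that holds 1 to 5 rows one after another, with no inner brackets; each row has 5 numbers: the finger opening in m, then dx, dy, dz in fractions of the full range, 1 being 50 cm, then a turn about the tool's z in normalised numbers (1 is pi rad); each row is the pose to reach, as a shift and turn from the pose commanded when the command began, along the tool's axes at that moment; what a row does not reach only later rows make up. A row lasts 1/10 s, in which the tool goes at most 0.05 m and 0.15 rad, less where a joint would pass 70% of its speed; a pose out of reach is approached as far as the arm can. The fingers move at their own pace and stop on an object; FORCE is the grip in N (left out, the last holds). Time passes only in rows, so rows that do not move let the fingers close. It prints the time, the measured TCP pose, the force, the opening and the grip force at its end. A shift or turn number past 1, either way, is cut back to 1. Input that does not fit is refused with a message, and nothing moves.
- env.get_state(): the state, without advancing time (a new reading comes with each control period).
- vision.read_camera(name): name is "scene" or "top"; returns the picture (420x560x3 uint8, red, green, blue); there is no depth.
- vision.camera_model(name): a dict with "vfov" (degrees; the focal length in pixels is half the picture's height over the tangent of half this angle, whatever the lens; pixels are square), "cx", "cy" (the principal point, pixels), "dist" ([k1, k2, p1, p2, k3] as OpenCV has them; the pictures are not rectified), "R" (3x3) and "t" (3): a world point X has camera coordinates R X + t. Camera axes: x right, y down, z forward; pixel columns grow to the right and rows downward; lengths in m; the calibration is good to about 2 mm. A picture is of the moment at which its call begins. camera_model takes no time and is no camera call.
- workorder.sign_off(): hands the job in; it is judged then, once.
The state is a dict: "time": time; "qpos": joint angles; "qd": joint speeds; "tau": joint torques, N m; "eef_pos": TCP position; "tool_rot": TCP orientation; "contact_force": force on the tool from outside, world axes, zero at the start; "wrist_torque": the same for the moment, N m; "grip_width": finger opening in m; "finger_force": force on a finger pad.
Only numpy, scipy, OpenCV 4.12 (cv2) and the standard library are available. Lean on these libraries where they do the work, as an engineer would, in place of code of your own. Each camera call takes 0.05 s, during which the arm holds its last target. There are 200 camera calls.

## Working session

There is one attempt and no reset: what is moved stays moved. The work goes in short steps, Python scripts to look and compute and a shell command to move; the robot and the scene stay as the last step left them, time stands still between calls to the robot, and variables do not carry over. Pictures are saved under pics/ and viewed, at most 10 in all, crops included, and the job is handed in when it is done.

```bash
ls; mkdir -p pics
python3 - <<'E'
from plant import env,vision
import cv2,numpy as np
for n in("scene","top"):
    im=vision.read_camera(n);cv2.imwrite(f"pics/{n}0.png",im[:,:,::-1])
    m=vision.camera_model(n);print(n,m["vfov"],m["cx"],m["cy"],m["dist"],np.round(m["R"],3).tolist(),np.round(m["t"],3))
s=env.get_state();print(s)
E
```

```text
pics
scene 50.73206584654957 274.91639590217306 208.57274509891246 [-0.03735016  0.          0.          0.          0.        ] [[0.61, 0.793, -0.004], [0.579, -0.449, -0.681], [-0.542, 0.412, -0.733]] [-0.306 -0.295  1.504]
top 51.08952809887566 278.927136524055 210.27374813074638 [-0.03559324  0.          0.          0.          0.        ] [[0.016, -1.0, 0.021], [-0.999, -0.017, -0.036], [0.036, -0.02, -0.999]] [-0.078  0.581  1.018]
{'time': 0.1, 'qpos': array([ 1.14999901e+00,  1.26379922e-01, -4.05262831e-02,  1.40537027e+00,
        7.07856898e-06,  1.57080325e+00]), 'qd': array([-0.0007259 , -0.00014404,  0.00235264, -0.00089964,  0.00120469,
       -0.00118507]), 'tau': array([ 8.41733799e-04, -4.36902916e+01,  3.53606451e+01,  1.36913307e-02,
        1.92035841e-04,  1.35562311e-05]), 'eef_pos': array([0.2143078 , 0.47887398, 0.2305659 ]), 'tool_rot': array([-1.58023242e-04,  2.08853116e-01,  9.77946741e-01, -7.23016060e-04]), 'contact_force': array([0.21443274, 0.39678299, 0.63125949]), 'wrist_torque': array([-0.01711661,  0.0322021 ,  0.0127122 ]), 'finger_force': 0.0, 'grip_width': 0.08541160078648773}
```

View pics/scene0.png

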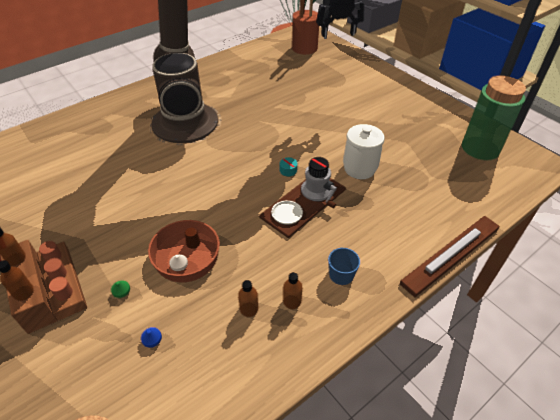

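View pics/top0.png

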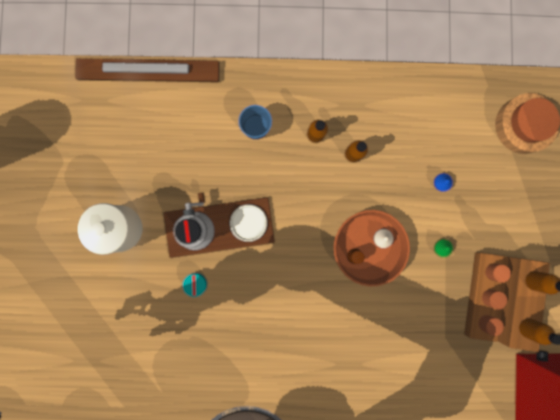

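The scene view shows the sugar cone at (192,239) in the dish, garlic at (179,263), saucer (287,212) and grinder cap (319,165). The top view shows the cone at (355,256), garlic (383,239), saucer (248,223) and cap (188,231).
Cap candidates are the black one with a red stripe on the grinder, top (188,231), and the teal one, top (195,285) / scene (288,167). The black one fits. I'll confirm it in an enlarged crop.

Run:
```python
import cv2,numpy as np
t=cv2.imread("pics/top0.png");s=cv2.imread("pics/scene0.png")
def c(im,x,y,k,w=400,h=300):
    return cv2.resize(im[y:y+h//k,x:x+w//k],(w,h),interpolation=cv2.INTER_CUBIC)
a=np.hstack([c(t,160,200,4),c(t,320,200,4)]);b=np.hstack([c(s,260,150,4),c(s,140,215,4)])
cv2.imwrite("pics/crop.png",np.vstack([a,b]))
```

```text
(no output)
```

View pics/crop.png

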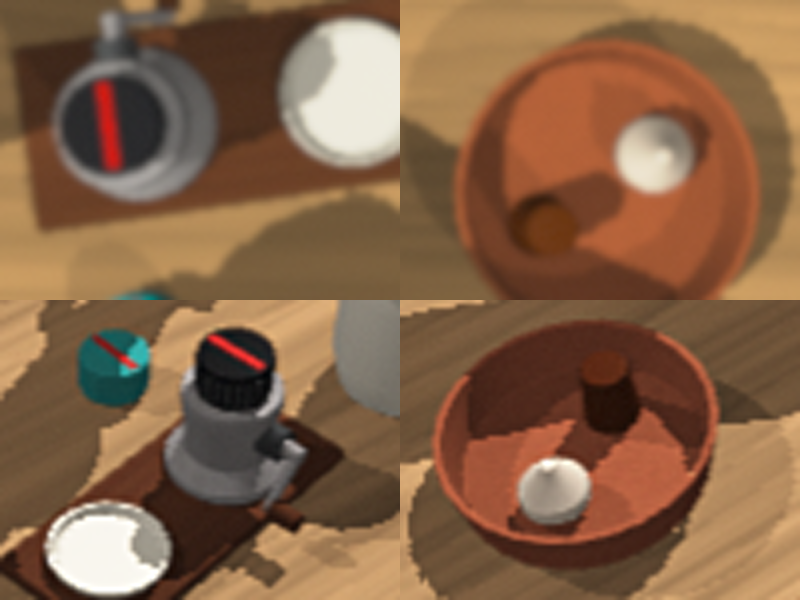

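The black cap with the red stripe sits on the grinder neck; the teal one, also striped, is a decoy on the table. In the crops the cone's top face is at top (356.6,255.8) and scene (191.4,231.6).

```bash
cat > h.py <<'E'
import numpy as np,cv2
from plant import env,vision
from scipy.optimize import least_squares
def K(n):
    m=vision.camera_model(n);f=210/np.tan(np.radians(m["vfov"]/2))
    return np.array([[f,0,m["cx"]],[0,f,m["cy"]],[0,0,1]]),np.array(m["dist"]),np.array(m["R"]),np.array(m["t"])
def proj(n,X):
    k,d,R,t=K(n);return cv2.projectPoints(np.array(X,float).reshape(-1,1,3),cv2.Rodrigues(R)[0],t,k,d)[0].reshape(-1,2)
def tri(pt,ps):
    f=lambda X:np.r_[proj("top",X)[0]-pt,proj("scene",X)[0]-ps]
    r=least_squares(f,[.5,0,.05]);return r.x,np.abs(r.fun).max()
def atz(n,p,z):
    return least_squares(lambda q:proj(n,[q[0],q[1],z])[0]-p,[.5,0]).x
def Rt():
    w,x,y,z=env.get_state()["tool_rot"]
    from scipy.spatial.transform import Rotation as Ro
    return Ro.from_quat([x,y,z,w])
def delta(P):  # tool-frame shift for a world TCP target
    return Rt().inv().apply(np.array(P)-env.get_state()["eef_pos"])
E
python3 - <<'E'
from h import *
for nm,a,b,z in [("cap",(186.6,230.9),(318.6,162.1),.115),("cone",(356.6,255.8),(191.4,231.6),.051),("saucer",(248,223.1),(286.2,211.6),.022),("garlic",(383,238),(179,262),.03)]:
    X,r=tri(a,b);print(nm,np.round(X,4),round(r,2),"topz",np.round(atz("top",a,z),4),"scz",np.round(atz("scene",b,z),4))
a=atz("top",(372,247.3),.04);print("bowl",a)
# stripe direction ends top view
e=[atz("top",p,.115) for p in ((160+101/4-.4,200+82/4-.4),(160+114/4-.4,200+170/4-.4))];print("stripe",e)
# board corners
for p in ((164,212),(270,198),(169,256),(273,242)): print(atz("top",p,.012))
# white saucer mask centroid in top
im=cv2.imread("pics/top0.png");m=cv2.inRange(im,(120,130,130),(255,255,255))
n,l,s,c=cv2.connectedComponentsWithStats(m)
for i in range(1,n):
    if s[i,4]>150:print(s[i],c[i].round(1))
print(Rt().as_matrix().round(3))
E
```

```text
cap [0.5318 0.1252 0.1187] 0.27 topz [0.532  0.1263] scz [0.5285 0.1276]
cone [ 0.4807 -0.2452  0.0526] 0.51 topz [ 0.4812 -0.2447] scz [ 0.4785 -0.2457]
saucer [0.5506 0.002  0.0217] 0.4 topz [0.551  0.0026] scz [0.5502 0.0009]
garlic [ 0.5218 -0.3108  0.0244] 0.24 topz [ 0.5216 -0.3098] scz [ 0.5263 -0.3116]
bowl [ 0.50028301 -0.28203102]
stripe [array([0.55461159, 0.13047628]), array([0.50866117, 0.12261318])]
[0.57371388 0.19938477]
[ 0.61068711 -0.04728572]
[0.47157071 0.18525841]
[ 0.5079729  -0.05602293]
[    0     0   560    67 33085] [289.   29.1]
[103  63  84   9 637] [144.3  67.4]
[  77  203   52   52 2126] [102.3 228.9]
[ 231  205   36   36 1039] [248.4 222.8]
[374 230  18  18 225] [381.8 239.4]
[[-0.913  0.408 -0.001]
 [ 0.408  0.913 -0.001]
 [ 0.    -0.001 -1.   ]]
```

Units first: shifts go in shares of 50 cm and turns go in shares of pi rad. So -0.175 m / 0.5 = -0.35, -0.035 m / 0.5 = -0.07, 0.12 rad / 3.1416 = 0.0382.

```bash
python3 -m inch '[0.062, -0.068, -0.07, 0, 0.0382, 0.062, -0.136, -0.14, 0, 0.0764, 0.062, -0.204, -0.21, 0, 0.1146, 0.062, -0.272, -0.28, 0, 0.1528, 0.062, -0.34, -0.35, 0, 0.1974]' 40; python3 -c "
from h import *
print(delta([.4807,-.245,.12]),Rt().as_matrix().round(3),env.get_state()['qpos'].round(2))"
```

```text
time: 0.6
eef_pos: [0.2981, 0.2482, 0.231]
tool_rot: [0.0, 0.499, 0.867, -0.0]
contact_force: [1.6, 0.4, -0.2]
grip_width: 0.0621
finger_force: 0.0
[-0.51820279 -0.08948673  0.11112881] [[-0.502  0.865 -0.   ]
 [ 0.865  0.502 -0.   ]
 [-0.    -0.    -1.   ]] [ 0.69 -0.13 -0.3   1.41 -0.    1.74]
```

To row units: -0.245 m / 0.5 = -0.49, -0.196 m / 0.5 = -0.392.

```bash
python3 -m inch '[0.062, -0.098, -0.016, 0, 0, 0.062, -0.196, -0.032, 0, 0, 0.062, -0.294, -0.048, 0, 0, 0.062, -0.392, -0.064, 0, 0, 0.062, -0.49, -0.08, 0, 0]'; python3 -m inch '[0.062, -0.096, -0.016, 0.02, 0, 0.062, -0.192, -0.032, 0.04, 0, 0.062, -0.288, -0.048, 0.06, 0, 0.062, -0.38, -0.068, 0.08, 0, 0.062, -0.47, -0.084, 0.1, 0]';  python3 -c "
from h import *
print(delta([.4807,-.245,.12]),Rt().as_matrix().round(3),env.get_state()['qpos'].round(2))"
```

```text
time: 1.1
eef_pos: [0.3875, 0.0164, 0.2313]
tool_rot: [0.0, 0.497, 0.868, 0.0]
contact_force: [0.5, 0.6, -0.4]
grip_width: 0.062
finger_force: 0.0
time: 1.6
eef_pos: [0.47, -0.2078, 0.1806]
tool_rot: [-0.0, 0.498, 0.867, 0.0]
contact_force: [0.9, 0.8, 0.5]
grip_width: 0.062
finger_force: 0.0
[-0.03760404 -0.00952209  0.06054216] [[-0.505  0.863 -0.   ]
 [ 0.863  0.505  0.   ]
 [ 0.    -0.    -1.   ]] [-0.42  0.11 -0.17  1.29  0.    0.63]
```

To row units: 0.07 m / 0.5 = 0.14, 0.06 m / 0.5 = 0.12.

```bash
python3 -m inch '[0.062, -0.072, 0, 0.06, 0, 0.062, -0.072, 0, 0.12, 0, 0.062, -0.072, 0, 0.14, 0, 0.062, -0.072, 0, 0.14, 0]'
python3 - <<'E'
from h import *
print(delta([.4807,-.245,.015]),env.get_state()['eef_pos'])
im=vision.read_camera("scene");t=vision.read_camera("top")
f=lambda im,x,y:cv2.resize(im[y:y+75,x:x+100],(400,300),interpolation=cv2.INTER_CUBIC)
cv2.imwrite("pics/c2.png",np.hstack([f(im,140,200),f(t,310,210)])[:,:,::-1])
E
```

```text
time: 2.0
eef_pos: [0.4867, -0.2358, 0.1095]
tool_rot: [-0.002, 0.497, 0.868, -0.0]
contact_force: [-0.6, -0.2, 0.5]
grip_width: 0.0621
finger_force: 0.0
[-0.00520432 -0.00960828  0.09452873] [ 0.48673019 -0.23583971  0.10952413]
```

View pics/c2.png

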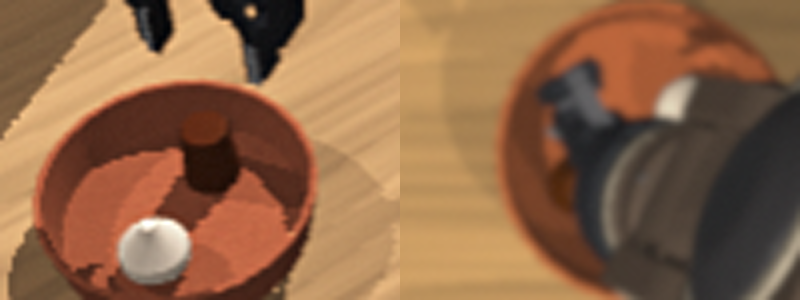

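The gripper hangs above the dish, and the cone at scene (192,235) is untouched. I still need to shift -5 and -10 mm in tool x and y.

To row units: 0.0935 m / 0.5 = 0.187, -0.0096 m / 0.5 = -0.0192.

```bash
python3 -m inch '[0.062, -0.01, -0.0192, 0.04, 0, 0.062, -0.01, -0.0192, 0.1, 0, 0.062, -0.01, -0.0192, 0.16, 0, 0.062, -0.01, -0.0192, 0.187, 0, 0.062, -0.01, -0.0192, 0.187, 0]'; python3 -m inch '[0.03, 0, 0, 0, 0, 0.0, 0, 0, 0, 0, 0.0, 0, 0, 0, 0, 0, 0, 0, 0, 0, 0, 0, 0, 0, 0]' 40; python3 -m inch '[0, 0, 0, 0, 0, 0, 0, 0, 0, 0, 0, 0, 0, -0.02, 0, 0, 0, 0, -0.04, 0, 0, 0, 0, -0.04, 0]'
```

```text
time: 2.6
eef_pos: [0.482, -0.245, 0.0175]
tool_rot: [-0.001, 0.497, 0.868, -0.0]
contact_force: [-0.2, -0.1, 0.7]
grip_width: 0.0615
finger_force: 0.0
time: 3.1
eef_pos: [0.4837, -0.2465, 0.0202]
tool_rot: [0.002, 0.497, 0.868, 0.0]
contact_force: [-1.1, 1.1, 4.6]
grip_width: 0.0324
finger_force: 39.5
time: 3.6
eef_pos: [0.4839, -0.2465, 0.0403]
tool_rot: [0.002, 0.497, 0.868, 0.0]
contact_force: [0.1, -0.6, 0.3]
grip_width: 0.0327
finger_force: 40.0
```

To row units: -0.07 m / 0.5 = -0.14, -0.06 m / 0.5 = -0.12.

```bash
python3 -m inch '[0, 0, 0, -0.06, 0, 0, 0, 0, -0.12, 0, 0, 0, 0, -0.14, 0]'; python3 -c "
from h import *
print(delta([.5507,.0022,.11]),env.get_state()['qpos'].round(2))"
```

```text
time: 3.9
eef_pos: [0.4839, -0.2466, 0.111]
tool_rot: [0.002, 0.497, 0.868, 0.0]
contact_force: [0.5, 0.4, -0.8]
grip_width: 0.0324
finger_force: 40.0
[0.18089292 0.18335395 0.00074988] [-0.47  0.18 -0.24  1.15  0.    0.57]
```

To row units: 0.15 m / 0.5 = 0.3, 0.12 m / 0.5 = 0.24.

```bash
python3 -m inch '[0, 0.06, 0.06, 0, 0, 0, 0.12, 0.12, 0, 0, 0, 0.18, 0.18, 0, 0, 0, 0.24, 0.24, 0, 0, 0, 0.3, 0.3, 0, 0]'; python3 -m inch '[0, 0.03, 0.03, 0, 0, 0, 0.06, 0.066, 0, 0, 0, 0.06, 0.066, 0, 0, 0, 0.06, 0.066, 0, 0]'
python3 - <<'E'
from h import *
print(delta([.5507,.0022,.0305]),env.get_state()['eef_pos'])
im=vision.read_camera("scene");t=vision.read_camera("top")
f=lambda im,x,y:cv2.resize(im[y:y+75,x:x+100],(400,300),interpolation=cv2.INTER_CUBIC)
cv2.imwrite("pics/c3.png",np.hstack([f(im,240,160),f(t,200,190)])[:,:,::-1])
E
```

```text
time: 4.4
eef_pos: [0.5361, -0.0389, 0.1072]
tool_rot: [-0.0, 0.497, 0.868, -0.0]
contact_force: [1.4, -0.4, -0.7]
grip_width: 0.0323
finger_force: 40.0
time: 4.8
eef_pos: [0.5491, 0.0022, 0.1071]
tool_rot: [-0.0, 0.497, 0.868, -0.0]
contact_force: [0.2, -0.1, -1.3]
grip_width: 0.0325
finger_force: 40.0
[-0.00086227  0.00146375  0.07659989] [0.54908142 0.00222906 0.10710162]
```

View pics/c3.png

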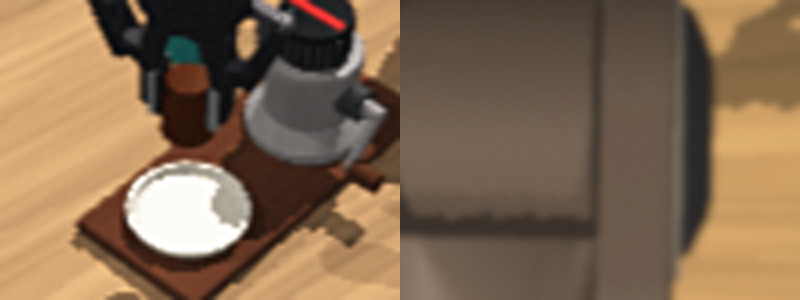

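The cone hangs upright in the fingers, foot at scene (286,196), directly above the saucer at (287,212).

To row units: 0.073 m / 0.5 = 0.146, 0.06 m / 0.5 = 0.12.

```bash
python3 -m inch '[0, -0.002, 0.002, 0.06, 0, 0, -0.002, 0.002, 0.12, 0, 0, -0.002, 0.002, 0.146, 0, 0, -0.002, 0.002, 0.146, 0, 0, -0.002, 0.002, 0.146, 0]'; python3 -m inch '[0, 0, 0, 0.002, 0, 0, 0, 0, 0.004, 0, 0, 0, 0, 0.004, 0]'
```

```text
time: 5.4
eef_pos: [0.5511, 0.0012, 0.0356]
tool_rot: [0.0, 0.498, 0.867, 0.0]
contact_force: [-0.0, 0.1, -0.9]
grip_width: 0.0325
finger_force: 40.0
time: 5.7
eef_pos: [0.5513, 0.0016, 0.0335]
tool_rot: [0.001, 0.497, 0.868, 0.0]
contact_force: [-0.3, 0.7, -1.3]
grip_width: 0.0324
finger_force: 40.0
```

To row units: 0.002 m / 0.5 = 0.004, 0.001 m / 0.5 = 0.002.

```bash
python3 -m inch '[0, 0, 0, 0.002, 0, 0, 0, 0, 0.004, 0, 0, 0, 0, 0.004, 0]';python3 -m inch '[0, 0, 0, 0.002, 0, 0, 0, 0, 0.004, 0, 0, 0, 0, 0.004, 0]'
```

```text
time: 6.0
eef_pos: [0.5506, 0.0017, 0.0307]
tool_rot: [-0.0, 0.497, 0.868, -0.0]
contact_force: [0.6, 0.2, -0.8]
grip_width: 0.0326
finger_force: 40.0
time: 6.3
eef_pos: [0.5508, 0.0017, 0.0302]
tool_rot: [0.0, 0.497, 0.868, 0.0]
contact_force: [-5.2, -0.0, 9.5]
grip_width: 0.0323
finger_force: 41.4
```

Contact at 9.5 N, at the predicted height. Releasing.

To row units: -0.001 m / 0.5 = -0.002.

```bash
python3 -m inch '[0.034, 0, 0, -0.002, 0, 0.04, 0, 0, -0.002, 0, 0.055, 0, 0, -0.002, 0, 0.055, 0, 0, -0.002, 0, 0.055, 0, 0, -0.002, 0]'; python3 -m inch '[0.055, 0, 0, -0.04, 0, 0.055, 0, 0, -0.1, 0, 0.06, 0, 0, -0.18, 0, 0.075, 0, 0, -0.26, 0, 0.085, 0, 0, -0.26, 0]'
python3 - <<'E'
from h import *
print(delta([.531,.126,.15]),env.get_state()['eef_pos'],env.get_state()['qpos'].round(2))
im=vision.read_camera("scene")
cv2.imwrite("pics/c4.png",cv2.resize(im[130:250,230:390],(640,480),interpolation=cv2.INTER_CUBIC)[:,:,::-1])
E
```

```text
time: 6.8
eef_pos: [0.5507, 0.0016, 0.0296]
tool_rot: [-0.0, 0.497, 0.868, -0.0]
contact_force: [0.3, -0.4, 0.0]
grip_width: 0.0548
finger_force: 0.0
time: 7.3
eef_pos: [0.5536, 0.0016, 0.1657]
tool_rot: [0.004, 0.497, 0.868, 0.002]
contact_force: [0.0, 0.3, -0.2]
grip_width: 0.0845
finger_force: 0.0
[0.11880822 0.04320704 0.0155316 ] [0.55363763 0.00164844 0.16573843] [ 0.    0.18 -0.12  1.26  0.    1.04]
```

View pics/c4.png

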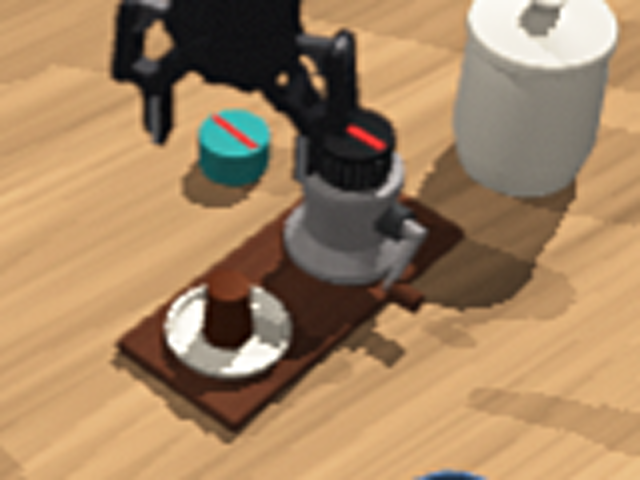

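The cone stands upright in the saucer at scene (287,207), and the cap at (318,164) is undisturbed. Next, move over the cap.

To row units: 0.119 m / 0.5 = 0.238, 0.1 m / 0.5 = 0.2.

```bash
python3 -m inch '[0.085, 0.07, 0.026, 0, 0, 0.085, 0.14, 0.052, 0, 0, 0.085, 0.2, 0.074, 0, 0, 0.085, 0.238, 0.086, 0, 0, 0.085, 0.238, 0.086, 0, 0]';  python3 -c "
from h import *
print(delta([.531,.126,.091]),env.get_state()['qpos'].round(2))"
```

```text
time: 7.85
eef_pos: [0.5265, 0.128, 0.1583]
tool_rot: [-0.001, 0.496, 0.868, -0.001]
contact_force: [0.1, -0.3, -0.4]
grip_width: 0.0846
finger_force: 0.0
[-0.00404822  0.00299771  0.06724626] [ 0.24  0.17 -0.15  1.26  0.    1.28]
```

To row units: 0.062 m / 0.5 = 0.124, 0.05 m / 0.5 = 0.1.

```bash
python3 -m inch '[0.085, -0.008, 0.006, 0, 0, 0.085, -0.008, 0.006, 0.06, 0, 0.085, -0.008, 0.006, 0.1, 0, 0.085, -0.008, 0.006, 0.124, 0, 0.085, -0.008, 0.006, 0.124, 0]'; python3 -m inch '[0.05, 0, 0, 0, 0, 0, 0, 0, 0, 0, 0, 0, 0, 0, 0, 0, 0, 0, 0, 0, 0, 0, 0, 0, 0]' 40;  python3 -c "
from h import *
print(env.get_state())"
```

```text
time: 8.35
eef_pos: [0.5314, 0.1229, 0.0958]
tool_rot: [-0.001, 0.498, 0.867, -0.001]
contact_force: [0.1, -0.5, -0.7]
grip_width: 0.0847
finger_force: 0.0
time: 8.85
eef_pos: [0.5332, 0.1241, 0.0995]
tool_rot: [0.001, 0.497, 0.868, 0.001]
contact_force: [-0.7, -0.8, 6.1]
grip_width: 0.0524
finger_force: 42.1
{'time': 8.85, 'qpos': array([ 2.28975143e-01,  1.97532817e-01, -2.45247316e-01,  1.12524128e+00,
       -6.65430836e-04,  1.26984564e+00]), 'qd': array([ 0.00201899, -0.00121406, -0.00040386, -0.00199689, -0.0014723 ,
        0.00023282]), 'tau': array([ 6.81361947e-01, -4.38521218e+01,  3.20939398e+01, -5.57973124e-01,
        3.76147935e-01, -5.98532279e-04]), 'eef_pos': array([0.53321154, 0.12406975, 0.09948611]), 'tool_rot': array([1.24239323e-03, 4.97257703e-01, 8.67601718e-01, 7.01569088e-04]), 'contact_force': array([-0.69189683, -0.83028103,  6.11080461]), 'wrist_torque': array([-0.3823882 ,  0.27646207, -0.05900641]), 'finger_force': 42.06282226368785, 'grip_width': 0.05243079629206792}
```

To row units: 0.009 m / 0.5 = 0.018, 0.005 m / 0.5 = 0.01.

```bash
python3 -m inch '[0.065, 0, 0, 0, 0, 0.065, 0, 0, 0, 0, 0.065, 0, 0, 0.01, 0, 0.065, 0, 0, 0.018, 0, 0.065, 0, 0, 0.018, 0]'; python3 -m inch '[0.05, 0, 0, 0, 0, 0, 0, 0, 0, 0, 0, 0, 0, 0, 0, 0, 0, 0, 0, 0, 0, 0, 0, 0, 0]' 40;  python3 -c "
from h import *
print(env.get_state()['wrist_torque'])"
```

```text
time: 9.35
eef_pos: [0.5317, 0.124, 0.0877]
tool_rot: [-0.001, 0.497, 0.868, -0.001]
contact_force: [-0.0, -0.4, 0.3]
grip_width: 0.0652
finger_force: 0.0
time: 9.85
eef_pos: [0.5323, 0.1241, 0.0888]
tool_rot: [-0.0, 0.497, 0.868, -0.0]
contact_force: [-0.0, 0.3, -0.3]
grip_width: 0.0532
finger_force: 42.0
[ 0.00286933 -0.00563894  0.01274025]
```

Good, clean grip with no side load. I'll turn one way by 0.45 rad and watch the torque.

To row units: 0.45 rad / 3.1416 = 0.1432.

```bash
for i in 1; do python3 -m inch '[0, 0, 0, 0, 0.0318, 0, 0, 0, 0, 0.0637, 0, 0, 0, 0, 0.0955, 0, 0, 0, 0, 0.1273, 0, 0, 0, 0, 0.1432]' 40; done;  python3 -c "
from h import *
s=env.get_state();print(s['wrist_torque'],s['qpos'])
cv2.imwrite('pics/t1.png',cv2.resize(vision.read_camera('scene')[130:205,270:370],(400,300),interpolation=cv2.INTER_CUBIC)[:,:,::-1])"
```

```text
time: 10.35
eef_pos: [0.5322, 0.1241, 0.0888]
tool_rot: [-0.0, 0.679, 0.734, -0.0]
contact_force: [0.3, 0.5, -1.1]
grip_width: 0.053
finger_force: 42.0
[-0.02442294  0.03904627  0.00442702] [ 2.29079033e-01  2.03758466e-01 -2.61846108e-01  1.10534831e+00
 -5.42909642e-05  1.72303229e+00]
```

Torque is near zero past 0.3 rad, so this is the opening direction. Continuing to about 1.1 rad.

To row units: 0.62 rad / 3.1416 = 0.1974.

```bash
python3 -m inch '[0, 0, 0, 0, 0.0414, 0, 0, 0, 0, 0.0828, 0, 0, 0, 0, 0.1241, 0, 0, 0, 0, 0.1655, 0, 0, 0, 0, 0.1974]';  python3 -c "
from h import *
s=env.get_state();print(s['wrist_torque'],s['qpos'])"; python3 -m inch '[0, 0, 0, -0.004, 0, 0, 0, 0, -0.008, 0, 0, 0, 0, -0.012, 0, 0, 0, 0, -0.012, 0]'
```

```text
time: 10.9
eef_pos: [0.5317, 0.124, 0.0888]
tool_rot: [-0.0, 0.871, 0.491, -0.0]
contact_force: [-3.3, -0.0, 1.9]
grip_width: 0.0535
finger_force: 42.2
[-0.08057756  0.48008835  0.06588444] [ 2.29109950e-01  2.03543256e-01 -2.62140777e-01  1.10618416e+00
  1.28675131e-04  2.34344533e+00]
time: 11.3
eef_pos: [0.5319, 0.1242, 0.0949]
tool_rot: [-0.0, 0.87, 0.493, -0.0]
contact_force: [-2.9, 0.0, 1.2]
grip_width: 0.0535
finger_force: 42.6
```

To row units: -0.055 m / 0.5 = -0.11, -0.04 m / 0.5 = -0.08.

```bash
python3 -m inch '[0, 0, 0, -0.02, 0, 0, 0, 0, -0.04, 0, 0, 0, 0, -0.06, 0, 0, 0, 0, -0.08, 0, 0, 0, 0, -0.11, 0]'; python3 -m inch '[0, 0, 0, -0.03, 0, 0, 0, 0, -0.05, 0, 0, 0, 0, -0.05, 0, 0, 0, 0, -0.05, 0]'
python3 - <<'E'
from h import *
im=vision.read_camera("scene");print(env.get_state()['wrist_torque'])
cv2.imwrite("pics/c5.png",cv2.resize(im[100:280,140:380],(800,600),interpolation=cv2.INTER_CUBIC)[:,:,::-1])
E
```

```text
time: 11.8
eef_pos: [0.5323, 0.1241, 0.1507]
tool_rot: [0.0, 0.87, 0.493, 0.0]
contact_force: [-0.4, 0.6, 0.1]
grip_width: 0.0532
finger_force: 42.5
time: 12.2
eef_pos: [0.5324, 0.1241, 0.1748]
tool_rot: [0.0, 0.87, 0.493, 0.0]
contact_force: [0.6, -0.4, 0.4]
grip_width: 0.0532
finger_force: 42.5
[ 0.02468035 -0.00964503  0.01351876]
```

View pics/c5.png

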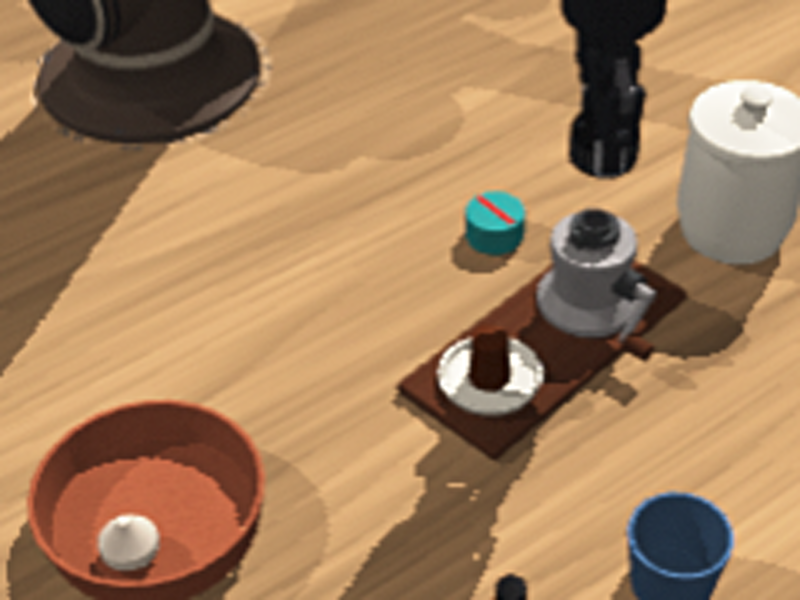

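The neck is bare at crop (597,225), and the cap is held level at (604,145), about 86 mm above its seat. The cone is upright in the saucer and the garlic is still in its dish.

```bash
python3 -c "
from plant import workorder
print(workorder.sign_off())"
```

```text
the job is handed in; nothing more can be done
None
```

The job is handed in at about 12 s: the sugar cone stands upright in the saucer and the cap is held level about 86 mm above its seat; it came loose on the first direction tried (clockwise from above), so the other way was not tried.

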